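# Hold a moulded test bar in the light of the strain viewer

## Task

Check the blue test bar for moulded-in strain: slide the lamp shutter of the strain viewer (red knob) fully open, then draw the blue bar out of the rack, gripping it near its top end by the two frosted faces only (never put a finger on its clear faces). Hold it upright between lamp and analyser, about midway, touching nothing, with its scribed mark on the centre of the light path, its clear faces square to the light and the fingers above the lamp window, and finish while holding it still there. Do not bump the viewer with the bar, and leave the other bars and the things on the bench alone.

Things in the scene. Friction and masses are not known exactly. Their poses are not given: they have to be found in the camera images.
- light (a point): Middle of the light path of the strain viewer (bench polariscope, fixed to the bench), 105 mm above the bench, halfway between lamp and analyser. Axes: y along the light towards the lamp, x level across the light, z up. The gap here is open above and at both x sides. Round lamp window, diameter 40 mm, centred on the path.
- viewer: The strain viewer; origin on the bench under light, same axes. Base plate 125 (x) by 375 mm (y), top at 18 mm. At +y the dark lamp house: front at y = 88 mm, 110 mm wide, 108 deep, top at 165 mm; shutter rails before it to y = 77 mm, x = -110 to 45 mm, top at 148 mm. At -y the analyser ring: face at y = -82 mm, diameter 84 mm, screw head to 157 mm; black hood behind it to y = -162 mm.
- shutter (a joint): Sliding lamp shutter in m: 0 closed (black blade over the window), 0.070 at its stop, fully open; starts 0 to 0.015. Slides along the viewer's -x; friction about 1.5 N, stays where left.
- shutter_knob (a point): Centre of the shutter's red knob, an upright cylinder of diameter 14 mm, 172 to 206 mm above the bench, on a thin flat stem; moves with the shutter. It stands above the lamp house top (165 mm), just before its front, 74 mm from the light's middle.
- blue_bar: Blue test bar, 30 (x) by 20 (y) by 100 mm (z), about 76 g; origin at the middle of its foot, z up its length. The frosted faces (pale, opaque, full height, 20 mm wide) are its +x and -x faces, 30 mm apart; the clear faces (see-through blue) are +y and -y, 20 mm apart, for the light. Half a turn about z makes no difference.
- blue_bar_centre (a point): Centre of the blue bar, 50 mm above its foot; axes as blue_bar. It starts standing in a socket of the rack.
- blue_bar_mark (a point): Middle of the blue bar at the height of the dark line scribed across its clear faces, 30 mm above its foot (70 mm below its top): the spot to be looked at.
- rack: Wooden rack fixed on the bench, 76 (x) by 170 (y) by 30 mm high, origin at the middle of its underside. Three sockets along its y at -52, 0, 52 mm, 20 mm deep, 0.8 mm play all round; a bar stands in each, in any order, foot 10 mm and top 110 mm above the bench, frosted faces to the rack's +x and -x sides, where the fingers have room.
- amber_bar: Amber test bar, same size as the blue one, in the rack; origin at its foot. A bystander.
- green_bar: Green test bar, same size as the blue one, in the rack; origin at its foot. A bystander.
- caliper: Steel caliper lying on the bench, 235 by 60 by 12 mm, long side along its x; loose. A bystander.
- square: Try square lying on the bench, wooden stock 110 mm along its y, blade 150 mm along its x, 14 mm high; loose. A bystander.
- tape: Roll of tape lying flat, diameter 100 mm, 48 mm high; loose. A bystander.
- adapter: Steel pyramid adapter, 44 mm square, 41 mm high; loose. A bystander.
- socket: Blue clear-plastic check socket standing open end up, diameter 120 mm at the rim, 150 mm high; loose. A bystander.
- spray: White spray bottle with red head, diameter 68 mm, 187 mm high; loose. A bystander.
Not all that is in view belongs to the job. There is more than one size of the blue_bar; the job needs the smallest. Of the things that look like the rack, the smaller one is meant.

How it is judged:
By the outcome, as a careful person would: the job done as asked, in the order asked, and still so for the second after the job is handed in, while the arm keeps its last pose, push and grip.
It also fails if it takes over 53 s, if anything falls off the work surface, if the arm or the gripper's body presses on something with over 40 N, if the wrist force passes 120 N, or if a joint passes its speed limit or range.

## Robot

A 7-joint arm with a two-finger parallel gripper is mounted at the origin on the work surface. World frame = base frame: x ahead of the robot, y to its left, z up, the work surface at z = 0. Lengths are in mm, angles in rad, forces in N, time in s.
With the tool pointing down it reaches from about 425 to 875 mm from the base axis. Payload 9.9 kg.
Tool frame: the origin (TCP) lies between the finger pads; the fingertips stand tip_reach ahead of it and the grasp point (between the pads) is the TCP (tip_reach is the distance from the TCP to the fingertips, in mm); x points along the fingers, y is the direction in which the jaws open and shut, and the axes are right-handed (so a half turn about x gives the same grasp; the last joint's range is limited). The gripper opens to 85 mm and grips with 20 to 120 N. Pads are 22 mm wide; open, the fingers measure 114 mm over their backs; the gripper's body (76 mm by 85 mm) begins 54 mm behind the grasp point. The pads swing forward as they close: fully open they stand 13 mm farther back than shut.
Start: joints at [1.208, 0.576, 0.025, 1.437, -0.015, 1.129, -0.057], TCP at [185.766, -648.938, 250.289] pointing down, gripper open.
Joint ranges: [-2.76, 2.76], [-0.34, 2.15], [-1.52, 1.57], [0.19, 2.46], [-1.09, 4.23], [0.17, 1.99], [-2.82, 2.82]. Speed limits (rad/s): [2.22, 2.22, 3.01, 3.01, 3.14, 3.14, 3.14].

## Interface

Orientations are given as a unit quaternion [x, y, z, w].
In Python, from rig import sense, capture, sign_off, tip_reach gives the robot as it stands.
- The arm moves only by the tool play_rows, never from a script. Its argument "deltas" is a list of rows, each an object with "dp": the shift along the tool's x, y, z in cm, a list of three; "turn": the turn about the tool's x in rad. A call has 1 to 20 rows; each row shifts and turns the commanded pose from where the row before left it, along the tool's axes as they then stand; what a row does not reach is not made up. A row lasts 1/10 s, in which the tool goes at most 50 mm and 8.59 degrees, less where a joint would pass 70% of its speed; a pose out of reach is approached as far as the arm can. A call is refused whole if a number of a shift passes 5 or a number of a turn 0.15, either way. A call with a gripper value outside its range is refused whole. "hand" is the closure, from -1 (fully open) to 1 (shut), set as the call begins (left out, the last holds). The fingers move at their own pace and stop on an object; the grip force is fixed at half the most. Time passes only in rows, so rows that do not move let the fingers close. It gives the time, the measured TCP pose, the force and the opening at its end, in the units of the state.
- sense(): the state, without advancing time (a new reading comes with each control period).
- capture(name): name is "scene" or "side" or "wrist"; returns a dict with "color" (384x512x3 uint8, blue, green, red), "camera_matrix" (3x3 intrinsics, pixels), "k1" (the pictures are not rectified: a ray, as slopes to the right and down, at radius r is drawn at 1 + k1 r^2 times it, then the intrinsics apply), "cam_to_world" (4x4, takes a point from camera to world coordinates). Camera axes: x right, y up, looking along -z (the intrinsics and any distortion apply to the point x, -y, -z); pixel columns grow to the right and rows downward; lengths in mm; the calibration is good to about 2 mm. A picture is of the moment at which its call begins. There is no depth.
- sign_off(): hands the job in, once; it reports no verdict.
The state is a dict: "clock": time; "qpos": joint angles; "dq": joint speeds; "effort": joint torques, N m; "position": TCP position; "orientation": TCP orientation; "force": force on the tool from outside, world axes, zero at the start; "moment": the same for the moment, N m; "grip_width": finger opening in mm.
Only numpy, scipy, OpenCV 4.12 (cv2) and the standard library are available. Lean on these libraries where they do the work, as an engineer would, in place of code of your own. Each camera call takes 0.05 s, during which the arm holds its last target. There are 200 camera calls.

## Working session

There is one attempt and no reset: what is moved stays moved. The work goes in short steps, Python scripts to look and compute and a tool call to move; the robot and the scene stay as the last step left them, time stands still between calls to the robot, and variables do not carry over. Pictures are saved under pics/ and viewed, about 8 in all and at most 12, crops included, and the job is handed in when it is done.

Besides the shell and the picture viewer there is one more tool, called as name([rows], argument=value, ...), one row to a line, values as JSON. play_rows: Moves the arm, as the interface text tells. Its arguments: {"type":"object","properties":{"deltas":{"type":"array","items":{"type":"object","properties":{"dp":{"type":"array","items":{"type":"number"}},"turn":{"type":"number"}}}},"hand":{"type":"number"}},"required":["deltas"]}

```bash
mkdir -p pics; cat > h.py <<'E'
import numpy as np, cv2
from rig import sense, capture, sign_off, tip_reach
def grab(n,save):
    c=capture(n); cv2.imwrite(f'pics/{save}.png',c['color']); np.savez(f'pics/{save}.npz',**{k:np.array(v) for k,v in c.items()}); return c
def load(save): return dict(np.load(f'pics/{save}.npz'))
def ray(c,u,v):
    K=np.array(c['camera_matrix']);k1=float(c['k1']);D=np.array([k1,0,0,0,0.])
    p=cv2.undistortPoints(np.array([[[u,v]]],float),K,D)[0,0]
    T=np.array(c['cam_to_world']); d=T[:3,:3]@np.array([p[0],-p[1],-1.]); return T[:3,3],d/np.linalg.norm(d)
def plane(c,u,v,z):
    o,d=ray(c,u,v); return o+d*(z-o[2])/d[2]
def proj(c,P):
    T=np.array(c['cam_to_world']);q=T[:3,:3].T@(np.array(P,float)-T[:3,3]);q=np.array([q[0],-q[1],-q[2]])
    return cv2.projectPoints(q.reshape(1,3),np.zeros(3),np.zeros(3),np.array(c['camera_matrix']),np.array([float(c['k1']),0,0,0,0]))[0].ravel()
def tri(rays):
    A=np.zeros((3,3));b=np.zeros(3)
    for o,d in rays: M=np.eye(3)-np.outer(d,d);A+=M;b+=M@o
    return np.linalg.solve(A,b)
E
python3 - <<'E'
from h import *
s=sense();print(s,tip_reach)
ims=[]
for n in('scene','side','wrist'):
    c=grab(n,n+'0');print(n,np.round(c['cam_to_world'],3).tolist(),c['k1']);ims.append(c['color'])
ims.append(0*ims[0])
b=np.vstack([np.hstack(ims[:2]),np.hstack(ims[2:])])
cv2.imwrite('pics/all.png',cv2.resize(b,(800,600),interpolation=cv2.INTER_AREA))
E
```

```text
{'clock': 0.0, 'qpos': array([ 1.20816644,  0.57652943,  0.02485282,  1.43787702, -0.01498819,
        1.12898971, -0.05649495]), 'dq': array([ 0.00011757,  0.00156231,  0.00033823, -0.00087811, -0.00035882,
        0.00155655,  0.0007314 ]), 'effort': array([-2.07454696e-04, -7.65761805e+01,  2.25073546e+00, -2.85967666e+01,
        1.54264335e-02,  1.24983222e-02, -3.18243394e-05]), 'position': array([ 185.67005221, -648.54330837,  249.45556063]), 'orientation': array([-0.70012974, -0.09883606,  0.70035825, -0.09771443]), 'force': array([-0.82853956,  0.41600634, -0.2988812 ]), 'moment': array([-0.00305393, -0.01085519, -0.01342155]), 'grip_width': 85.61574358840706} 19.0
scene [[-0.605, -0.577, 0.549, 1138.891], [0.796, -0.448, 0.406, 425.597], [0.012, 0.683, 0.73, 960.559], [0.0, 0.0, 0.0, 1.0]] -0.10342617404321676
side [[-0.864, 0.338, -0.372, 155.011], [-0.503, -0.598, 0.624, 595.38], [-0.011, 0.727, 0.687, 851.118], [0.0, 0.0, 0.0, 1.0]] -0.07190104287072985
wrist [[0.276, 0.914, 0.297, 261.56], [-0.961, 0.263, 0.086, -626.414], [0.0, -0.31, 0.951, 373.25], [0.0, 0.0, 0.0, 1.0]] -0.01707023265523832
```

View pics/all.png

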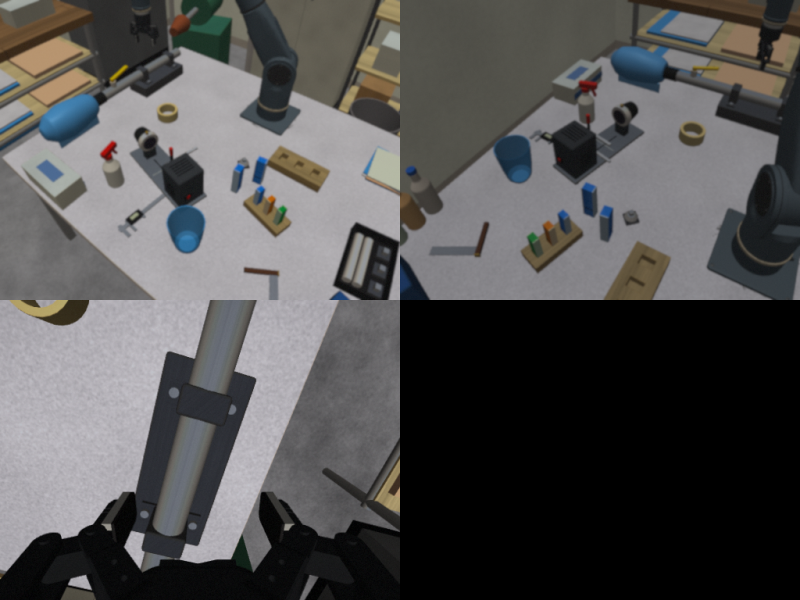

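Scene view shows a small rack with blue, amber and green bars (~(265,205) in the montage), two larger free-standing blue bars, a larger empty rack and the viewer. Enlarging both views next.

```bash
python3 - <<'E'
from h import *
a=load('scene0')['color'][150:310,160:390]; b=load('side0')['color'][120:350,110:300]
a=cv2.resize(a,(800,557),interpolation=cv2.INTER_CUBIC)
cv2.imwrite('pics/sc.png',a)
cv2.imwrite('pics/sd.png',cv2.resize(b,None,fx=2.6,fy=2.6,interpolation=cv2.INTER_CUBIC))
E
```

```text
(no output)
```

View pics/sc.png

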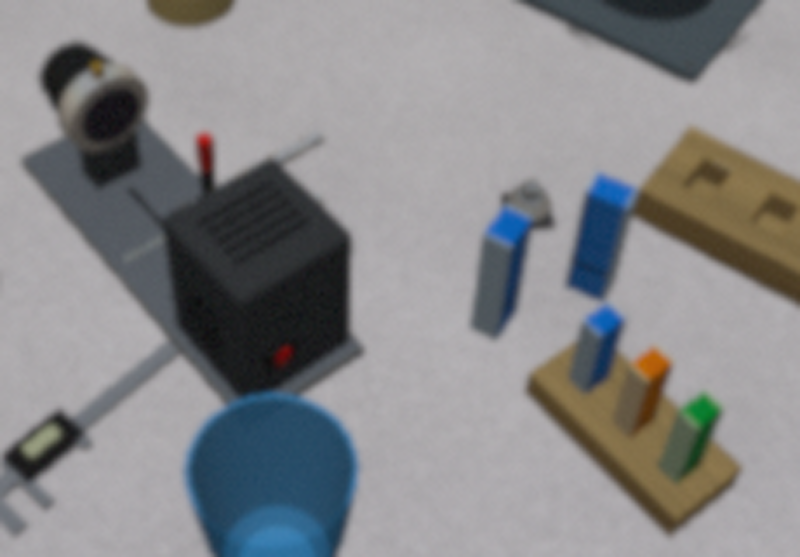

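View pics/sd.png

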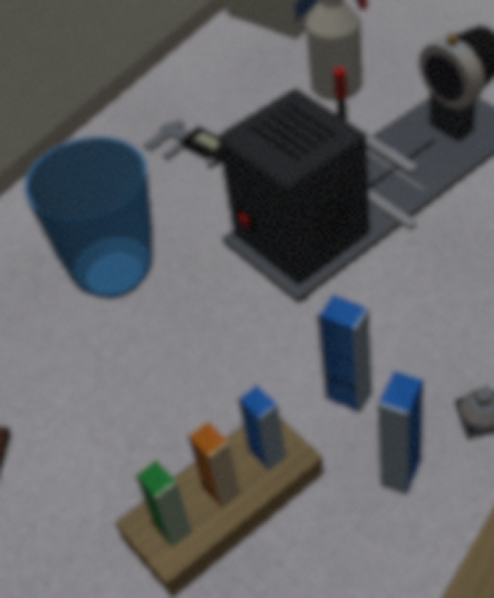

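Blue bars: in small rack sc(597,350), sd(262,428); two free-standing larger ones sc(498,275), sc(602,235). The rack one is visibly smallest, same size as amber/green: that is the target. Big empty rack sc(730,210) is the decoy; the small rack with three bars is meant.

```bash
python3 - <<'E'
from h import *
S=load('scene0');D=load('side0')
s=lambda u,v:(160+u/3.478,150+v/3.478); d=lambda u,v:(110+u/2.6,120+v/2.6)
def both(n,a,b,z):
    P=plane(S,*s(*a),z)[:2];Q=plane(D,*d(*b),z)[:2];T=tri([ray(S,*s(*a)),ray(D,*d(*b))]);print(n,P.round(),Q.round(),T.round())
both('knob',(205,140),(341,70),206)
# house top: scene corners L(165,217) T(272,160) R(350,240) B(245,302); side L(222,137) T(297,90) R(365,137) B(290,187)
both('front-R',(165,217),(297+0,90),165)   # guess matching
both('rear',(350,240),(290,187),165)
both('c3',(272,160),(365,137),165)
both('c4',(245,302),(222,137),165)
for n,a,b in(('blue',(603,323),(259,401)),('amber',(651,365),(209,442)),('green',(703,410),(157,478))): both(n,a,b,110)
both('rk1',(530,378),(322,460),30)
both('rk',(740,468),(172,575),30); both('rk',(668,515),(120,522),30)
both('adapter',(530,190),(487,400),30)
both('bigA',(510,228),(402,388),150);both('bigB',(612,190),(344,312),150)
both('ring',(106,108),(450,75),105)
E
```

```text
knob [628. -89.] [624. -95.] [625. -94. 203.]
front-R [682. -86.] [675. -88.] [678. -91. 160.]
rear [612.  41.] [600.  35.] [605.  33. 157.]
c3 [584. -59.] [576. -60.] [579. -64. 159.]
c4 [706.  16.] [699.  10.] [702.   9. 160.]
blue [522. 222.] [514. 217.] [516. 217. 105.]
amber [534. 271.] [526. 270.] [529. 269. 104.]
green [546. 322.] [542. 317.] [543. 319. 108.]
rk1 [549. 182.] [468. 199.] [498. 161. -50.]
rk [520. 361.] [516. 351.] [517. 356.  28.]
rk [591. 334.] [584. 336.] [587. 334.  23.]
adapter [372.  72.] [370.  70.] [370.  70.  28.]
bigA [515. 126.] [402. 170.] [439.  97.  45.]
bigB [430. 171.] [484. 127.] [462. 172. 196.]
ring [ 585. -254.] [ 583. -256.] [ 584. -256.  104.]
```

```bash
cat >> h.py <<'E'
from scipy.spatial.transform import Rotation as R
def go(target,yaw=None):
    """print the shift in tool axes (cm) to target and the turn about tool x to bring tool y to yaw (mod pi)"""
    s=sense();M=R.from_quat(s['orientation']).as_matrix()
    print('pos',s['position'].round(1),'grip',round(s['grip_width'],1),'F',s['force'].round(1),'t',s['clock'])
    print('axes x',M[:,0].round(3),'y',M[:,1].round(3),'z',M[:,2].round(3))
    print('dp cm',(M.T@(np.array(target,float)-s['position'])/10).round(2))
    if yaw is not None:
        w=np.array([np.cos(yaw),np.sin(yaw),0]);a=np.arctan2(M[:,2]@w,M[:,1]@w);a=(a+np.pi/2)%np.pi-np.pi/2
        print('turn',round(a,3),'q7',s['qpos'][6].round(2))
E
python3 - <<'E'
from h import *
go([600,-95,330],np.arctan2(-0.236,0.972))
S=load('scene0');D=load('side0')
s=lambda u,v:(160+u/3.478,150+v/3.478); d=lambda u,v:(110+u/2.6,120+v/2.6)
print(tri([ray(S,*s(510,228)),ray(D,*d(344,312))]),tri([ray(S,*s(612,190)),ray(D,*d(402,388))]))
E
```

```text
pos [ 185.7 -648.6  249.6] grip 85.5 F [-0.1 -0.9  0.6] t 0.15
axes x [-0.     0.001 -1.   ] y [ 0.275 -0.961 -0.001] z [-0.961 -0.275  0.   ]
dp cm [ -7.98 -41.83 -55.07]
turn -1.054 q7 -0.06
[494.94058369 114.39683378 125.96718405] [409.83385083 160.78847811 128.85877593]
```

play_rows([
  {"dp":[-4,0,0]},
  {"dp":[-4,0,0]},
  {"dp":[0,-1,-1.5]},
  {"dp":[0,-2.8,-3.6]},
  {"dp":[0,-2.8,-3.6]},
  {"dp":[0,-2.8,-3.6]},
  {"dp":[0,-2.8,-3.6]},
  {"dp":[0,-2.8,-3.6]},
  {"dp":[0,-2.8,-3.6]},
  {"dp":[0,-2.8,-3.6]},
  {"dp":[0,-2.8,-3.6]},
  {"dp":[0,-2.8,-3.6]},
  {"dp":[0,-2.8,-3.6]},
  {"dp":[0,-2.8,-3.6]},
  {"dp":[0,-2.8,-3.6]},
  {"dp":[0,-2.8,-3.6]},
  {"dp":[0,-2.8,-3.6]},
  {"dp":[0,-1,-2]},
])

```text
validation failed for argument at $.de...
```

play_rows([
  {"dp":[0,0,0],"turn":-0.1},
  {"dp":[0,0,0],"turn":-0.14},
  {"dp":[0,0,0],"turn":-0.14},
  {"dp":[0,0,0],"turn":-0.14},
  {"dp":[0,0,0],"turn":-0.14},
  {"dp":[0,0,0],"turn":-0.14},
  {"dp":[0,0,0],"turn":-0.14},
  {"dp":[0,0,0],"turn":-0.114},
  {"dp":[0,0,0]},
  {"dp":[0,0,0]},
])

```text
validation failed for argument at $.de...
```

```bash
python3 - <<'E'
from h import *
go([626,-92,330],np.arctan2(-0.236,0.972))
c=grab('wrist','w1');print(np.round(c['cam_to_world'],3).tolist())
E
```

```text
pos [ 185.7 -648.6  249.6] grip 85.5 F [-0.1 -0.9  0.6] t 0.15
axes x [-0.     0.001 -1.   ] y [ 0.275 -0.961 -0.001] z [-0.961 -0.275  0.   ]
dp cm [ -7.99 -41.41 -57.65]
turn -1.054 q7 -0.06
[[0.276, 0.914, 0.297, 261.568], [-0.961, 0.262, 0.086, -626.449], [0.0, -0.31, 0.951, 373.362], [0.0, 0.0, 0.0, 1.0]]
```

View pics/w1.png

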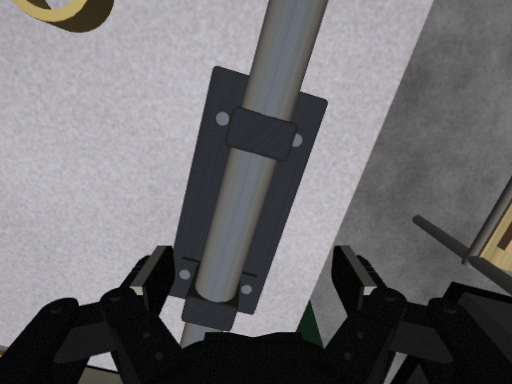

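The moves were refused (each row probably needs both fields), so this picture only shows the start view again. Retrying.

play_rows([
  {"dp":[-4,0,0],"turn":0},
  {"dp":[-4,0,0],"turn":0},
  {"dp":[0,-1,-1.5],"turn":0},
  {"dp":[0,-2.8,-3.6],"turn":0},
  {"dp":[0,-2.8,-3.6],"turn":0},
  {"dp":[0,-2.8,-3.6],"turn":0},
  {"dp":[0,-2.8,-3.6],"turn":0},
  {"dp":[0,-2.8,-3.6],"turn":0},
  {"dp":[0,-2.8,-3.6],"turn":0},
  {"dp":[0,-2.8,-3.6],"turn":0},
  {"dp":[0,-2.8,-3.6],"turn":0},
  {"dp":[0,-2.8,-3.6],"turn":0},
  {"dp":[0,-2.8,-3.6],"turn":0},
  {"dp":[0,-2.8,-3.6],"turn":0},
  {"dp":[0,-2.8,-3.6],"turn":0},
  {"dp":[0,-2.8,-3.6],"turn":0},
  {"dp":[0,-2.8,-3.6],"turn":0},
  {"dp":[0,-1,-2],"turn":0},
])

```text
clock: 2.0
position: [592.1, -99.2, 329.9]
orientation: [0.7, 0.101, -0.7, 0.099]
force: [0.0, 0.1, -0.0]
grip_width: 85.2
```

play_rows([
  {"dp":[0,0,0],"turn":-0.1},
  {"dp":[0,0,0],"turn":-0.14},
  {"dp":[0,0,0],"turn":-0.14},
  {"dp":[0,0,0],"turn":-0.14},
  {"dp":[0,0,0],"turn":-0.14},
  {"dp":[0,0,0],"turn":-0.14},
  {"dp":[0,0,0],"turn":-0.14},
  {"dp":[0,0,0],"turn":-0.11},
  {"dp":[0,0,0],"turn":0},
  {"dp":[0,0,0],"turn":0},
])

```text
clock: 3.0
position: [590.4, -104.6, 330.1]
orientation: [-0.557, -0.435, 0.558, -0.435]
force: [0.3, 0.2, -0.2]
grip_width: 85.2
```

```bash
python3 - <<'E'
from h import *
go([626,-92,330],np.arctan2(-0.236,0.972))
c=grab('wrist','w2');print(np.round(c['cam_to_world'],3).tolist())
E
```

```text
pos [ 590.4 -104.6  330.1] grip 85.2 F [ 0.3  0.2 -0.2] t 3.0
axes x [-0.  0. -1.] y [ 0.97  -0.243 -0.   ] z [-0.243 -0.97  -0.   ]
dp cm [ 0.01  3.15 -2.08]
turn -0.007 q7 -0.31
[[0.97, 0.23, 0.075, 609.251], [-0.242, 0.922, 0.302, -27.067], [0.0, -0.311, 0.95, 453.795], [0.0, 0.0, 0.0, 1.0]]
```

View pics/w2.png

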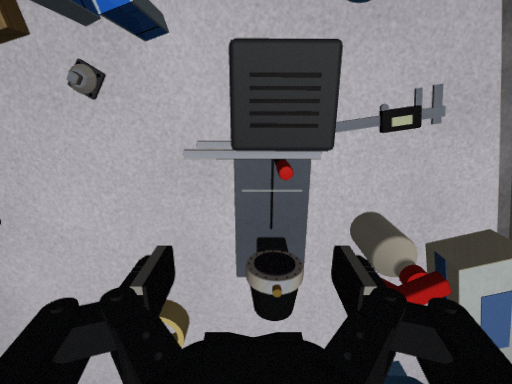

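Wrist view: knob top (286,172), lamp house top (232–340, 40–150), rails y≈150, base plate with centre line x≈271 and cross scribe at row 190, ring (275,265).

```bash
python3 - <<'E'
from h import *
c=load('w2');im=c['color'].astype(int)
m=((im[:,:,2]>120)&(im[:,:,1]<60)&(im[:,:,0]<60)).astype(np.uint8)
n,l,st,ce=cv2.connectedComponentsWithStats(m)
for i in range(1,n):
    if st[i,4]>30: print(st[i],ce[i].round(1), np.round([np.mean(np.nonzero(l==i)[1]),np.max(np.nonzero(l==i)[0])],1))
P=lambda n,u,v,z:print(n,plane(c,u,v,z)[:2].round(1))
P('knobtop',286,172,206)
P('cross x line',271,190,18);P('crossL',242,190,18);P('crossR',302,190,18);P('line bot',271,228,18);P('line top',271,180,18)
for n,u,v in(('hFL',232,149),('hFR',335,150),('hRL',230,40),('hRR',341,40)):P(n,u,v,165)
P('plateL',236,240,18);P('plateL',235,175,18);P('plateR',306,240,18);P('plateR',309,175,18)
P('railL',184,157,148);P('railR',321,157,148)
b=cv2.resize(c['color'][130:300,170:350],None,fx=3.3,fy=3.3,interpolation=cv2.INTER_CUBIC)
cv2.imwrite('pics/w2c.png',b)
E
```

```text
[279 167  14  13 142] [285.6 172.9] [285.6 179. ]
[407 273  19   9  67] [415.8 276.1] [415.8 281. ]
[406 282  45  23 498] [430.1 293.4] [430.1 304. ]
knobtop [624.8 -92.3]
cross x line [ 606.1 -165.8]
crossL [ 559.3 -154.1]
crossR [ 656.1 -178.3]
line bot [ 590.7 -233.4]
line top [ 609.9 -149. ]
hFL [577.4 -65.1]
hFR [682.4 -92.3]
hRL [602.6  34.2]
hRR [704.    9.2]
plateL [ 525.5 -241.1]
plateL [ 554.7 -126.6]
plateR [ 645.6 -271.2]
plateR [ 672.1 -155.8]
railL [520.8 -62.9]
railR [ 670.2 -100.2]
```

View pics/w2c.png

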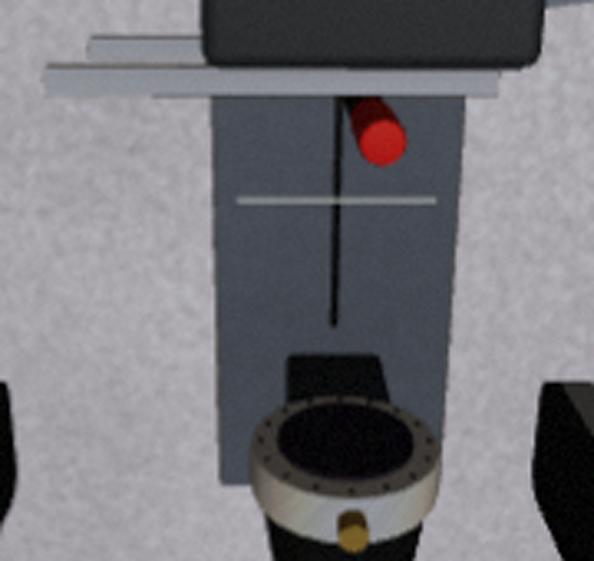

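play_rows([
  {"dp":[0,1.5,-1],"turn":0},
  {"dp":[0,1.5,-1],"turn":0},
  {"dp":[2,0,0],"turn":0},
  {"dp":[3,0,0],"turn":0},
  {"dp":[1,0,0],"turn":0},
  {"dp":[0,0,0],"turn":0},
  {"dp":[0,0,0],"turn":0},
], hand=0.1)

```text
clock: 3.75
position: [624.9, -92.3, 271.3]
orientation: [0.557, 0.436, -0.557, 0.436]
force: [-0.0, -0.3, 0.5]
grip_width: 38.5
```

```bash
python3 - <<'E'
from h import *
go([624.5,-93,193],-0.241)
c=grab('wrist','w3');im=c['color'].astype(int)
m=((im[:,:,2]>120)&(im[:,:,1]<60)&(im[:,:,0]<60)).astype(np.uint8)
n,l,st,ce=cv2.connectedComponentsWithStats(m)
for i in range(1,n):
    if st[i,4]>60: print(st[i],ce[i].round(1),plane(c,ce[i][0],ce[i][1],206).round(1),plane(c,ce[i][0],st[i,1]+st[i,3]-st[i,2]/2,206).round(1))
E
```

```text
pos [624.9 -92.3 271.3] grip 38.5 F [-0.  -0.3  0.5] t 3.75
axes x [ 0.001 -0.    -1.   ] y [ 0.971 -0.24   0.001] z [-0.24  -0.971 -0.   ]
dp cm [ 7.83 -0.03  0.08]
turn -0.002 q7 -0.36
[244 210  18  16 220] [252.6 217.6] [624.4 -92.7 206. ] [624.5 -92.2 206. ]
```

Knob confirmed at (624.5, -92.5), centred between the 38 mm jaws. Descend and push along −x (tool −y).

play_rows([
  {"dp":[2.5,0,0],"turn":0},
  {"dp":[2.5,0,0],"turn":0},
  {"dp":[2,0,0],"turn":0},
  {"dp":[0.8,0,0],"turn":0},
  {"dp":[0,0,0],"turn":0},
  {"dp":[0,-1,0],"turn":0},
  {"dp":[0,-1,0],"turn":0},
  {"dp":[0,-1,0],"turn":0},
  {"dp":[0,-1,0],"turn":0},
  {"dp":[0,-1,0],"turn":0},
  {"dp":[0,-1,0],"turn":0},
  {"dp":[0,-1,0],"turn":0},
  {"dp":[0,0,0],"turn":0},
])

```text
clock: 5.1
position: [554.8, -75.2, 192.3]
orientation: [-0.556, -0.436, 0.557, -0.436]
force: [-0.5, 0.4, 0.5]
grip_width: 38.3
```

play_rows([
  {"dp":[0,-0.3,0],"turn":0},
  {"dp":[0,-0.3,0],"turn":0},
  {"dp":[0,-0.2,0],"turn":0},
  {"dp":[0,0,0],"turn":0},
])

```text
clock: 5.5
position: [548.5, -73.7, 192.1]
orientation: [-0.557, -0.436, 0.557, -0.436]
force: [0.6, -0.5, 0.4]
grip_width: 38.8
```

play_rows([
  {"dp":[0,-0.2,0],"turn":0},
  {"dp":[0,-0.1,0],"turn":0},
  {"dp":[0,0,0],"turn":0},
])

```text
clock: 5.8
position: [545.8, -72.9, 192.2]
orientation: [-0.557, -0.436, 0.557, -0.436]
force: [1.2, -1.0, 0.2]
grip_width: 38.7
```

play_rows([
  {"dp":[0,-0.2,0],"turn":0},
  {"dp":[0,0,0],"turn":0},
])

```text
clock: 6.0
position: [545.5, -72.8, 192.4]
orientation: [0.558, 0.435, -0.556, 0.437]
force: [8.0, -3.2, -6.0]
grip_width: 38.5
```

Stop reached (8 N, stalled, knob travel ≈70 mm). Back off, rise, look.

play_rows([
  {"dp":[0,0.9,0],"turn":0},
  {"dp":[0,0.4,0],"turn":0},
  {"dp":[-3,0,0],"turn":0},
  {"dp":[-4,0,0],"turn":0},
  {"dp":[-4,0,0],"turn":0},
  {"dp":[-3,0,0],"turn":0},
  {"dp":[0,0,0],"turn":0},
], hand=0.1)

```text
clock: 6.7
position: [558.2, -75.1, 336.6]
orientation: [0.558, 0.434, -0.555, 0.438]
force: [0.6, 0.0, -0.1]
grip_width: 38.5
```

```bash
python3 - <<'E'
from h import *
go([517,220,330],-0.24)
c=grab('wrist','w4');im=c['color'].astype(int)
m=((im[:,:,2]>120)&(im[:,:,1]<60)&(im[:,:,0]<60)).astype(np.uint8)
n,l,st,ce=cv2.connectedComponentsWithStats(m)
for i in range(1,n):
    if st[i,4]>60: print(st[i],ce[i].round(1),plane(c,ce[i][0],ce[i][1],206).round(1))
E
```

```text
pos [558.2 -75.1 336.6] grip 38.5 F [ 0.6  0.  -0.1] t 6.7
axes x [ 0.007 -0.    -1.   ] y [ 0.971 -0.24   0.006] z [-0.24  -0.971 -0.001]
dp cm [  0.62 -11.07 -27.66]
turn -0.002 q7 -0.35
[246 186  13  12 125] [251.8 191.7] [557.5 -75.8 206. ]
[429 284  18   9  64] [437.  286.8] [ 731.2 -233.4  206. ]
[419 292  53  29 638] [446.5 306.4] [ 741.3 -263.5  206. ]
```

play_rows([
  {"dp":[0,-1,-2],"turn":0},
  {"dp":[0,-1.9,-3.5],"turn":0},
  {"dp":[0,-1.9,-3.5],"turn":0},
  {"dp":[0,-1.9,-3.5],"turn":0},
  {"dp":[0,-1.9,-3.5],"turn":0},
  {"dp":[0,-1.9,-3.5],"turn":0},
  {"dp":[0,-1,-2],"turn":0},
  {"dp":[0,0,0],"turn":0},
  {"dp":[0,0,0],"turn":0},
], hand=-1)

```text
clock: 7.65
position: [496.0, 160.5, 331.2]
orientation: [-0.556, -0.436, 0.557, -0.436]
force: [1.4, -0.2, -0.8]
grip_width: 85.3
```

```bash
python3 - <<'E'
from h import *
go([517,220,330],-0.24)
c=grab('wrist','w5')
b=cv2.resize(c['color'],(768,576),interpolation=cv2.INTER_CUBIC);cv2.imwrite('pics/w5b.png',b)
E
```

```text
pos [496.  160.5 331.2] grip 85.3 F [ 1.4 -0.2 -0.8] t 7.65
axes x [-0.002 -0.001 -1.   ] y [ 0.971 -0.239 -0.002] z [-0.239 -0.971  0.001]
dp cm [ 0.11  0.62 -6.28]
turn -0.001 q7 -0.82
```

View pics/w5b.png

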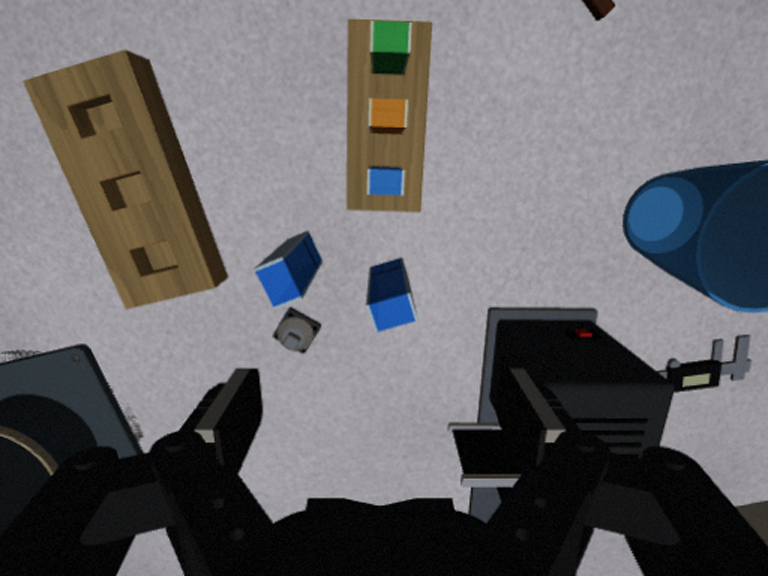

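Blue bar in small rack, top at (385,181)/1.5; amber (388,114), green (390,38); larger blue bars at (290,270), (390,295) left alone.

```bash
python3 - <<'E'
from h import *
c=load('w5');im=c['color'];hsv=cv2.cvtColor(im,cv2.COLOR_BGR2HSV)
roi=np.zeros(im.shape[:2],np.uint8);roi[105:140,236:278]=1
m=cv2.inRange(hsv,(100,80,120),(125,255,255))*roi
cn=max(cv2.findContours(m,0,2)[0],key=cv2.contourArea);r=cv2.minAreaRect(cn);print(r)
bx=cv2.boxPoints(r);W=[plane(c,u,v,110)[:2] for u,v in bx];print(np.round(W,1))
for a,b in zip(W,W[1:]+W[:1]):print(np.linalg.norm(b-a).round(1),np.degrees(np.arctan2(*(b-a)[::-1])).round(1))
print('centre',np.mean(W,0),np.array(plane(c,*np.mean(bx,0),110)))
for col,lo,hi,box in(('amber',(8,120,120),(18,255,255),(60,92,236,280)),('green',(50,100,100),(80,255,255),(8,40,236,280))):
    q=np.zeros_like(roi);q[box[0]:box[1],box[2]:box[3]]=1
    mm=cv2.inRange(hsv,lo,hi)*q;cn=max(cv2.findContours(mm,0,2)[0],key=cv2.contourArea);x,y,w,h=cv2.boundingRect(cn);print(col,x,y,w,h,plane(c,x+w/2,y+h/2,110))
# rack corners at z30
P=[plane(c,u/1.5,v/1.5,30)[:2] for u,v in((348,20),(432,22),(421,211),(347,209))]
print(np.round(P,1),np.mean(P,0))
for a,b in((0,3),(1,2),(0,1),(3,2)):print(np.degrees(np.arctan2(*(P[b]-P[a])[::-1])).round(1),np.linalg.norm(P[b]-P[a]).round())
E
```

```text
((256.5, 121.0), (16.0, 21.0), 90.0)
[[504.  230.2]
 [528.7 224.2]
 [524.5 205.8]
 [499.4 211.9]]
25.4 -13.7
18.9 -102.9
25.8 166.3
18.9 75.8
centre [514.14541319 218.02794921] [514.16350643 218.10341472 110.        ]
amber 247 65 23 20 [528.53656838 267.96038889 110.        ]
green 249 14 24 21 [543.22901035 317.70922171 110.        ]
[[514.9 358.4]
 [588.  339. ]
 [543.2 176.2]
 [470.3 196.1]] [529.09398166 267.44476438]
-105.4 168.0
-105.4 169.0
-14.9 76.0
-15.3 76.0
```

play_rows([
  {"dp":[0,0.2,-3],"turn":0.022},
  {"dp":[0,0.3,-3],"turn":0},
  {"dp":[3,0,0],"turn":0},
  {"dp":[4,0,0],"turn":0},
  {"dp":[4,0,0],"turn":0},
  {"dp":[3,0,0],"turn":0},
  {"dp":[1,0,0],"turn":0},
  {"dp":[0,0,0],"turn":0},
  {"dp":[0,0,0],"turn":0},
])

```text
clock: 8.6
position: [517.1, 217.5, 183.4]
orientation: [0.562, 0.429, -0.561, 0.43]
force: [0.1, 0.2, 0.1]
grip_width: 85.4
```

```bash
python3 - <<'E'
from h import *
c=grab('wrist','w6')
im=c['color'];hsv=cv2.cvtColor(im,cv2.COLOR_BGR2HSV);p=proj(c,(514.8,218,110));print(p)
roi=np.zeros(im.shape[:2],np.uint8);u,v=map(int,p);roi[v-40:v+60,u-50:u+50]=1
m=cv2.inRange(hsv,(100,80,120),(125,255,255))*roi
cn=max(cv2.findContours(m,0,2)[0],key=cv2.contourArea);r=cv2.minAreaRect(cn);print(r)
bx=cv2.boxPoints(r);W=[plane(c,u,v,110)[:2] for u,v in bx];print(np.round(W,1),np.mean(W,0).round(1))
for a,b in zip(W,W[1:]+W[:1]):print(np.linalg.norm(b-a).round(1),np.degrees(np.arctan2(*(b-a)[::-1])).round(1))
go([*np.mean(W,0),90],np.radians(-15))
cv2.imwrite('pics/w6b.png',cv2.resize(im,(768,576)))
E
```

```text
[250.04150191 213.00947804]
((249.0, 213.0), (24.0, 34.0), 90.0)
[[504.1 231.1]
 [529.1 224.3]
 [524.2 204.9]
 [498.5 211.9]] [514.  218.1]
25.9 -15.2
20.0 -104.3
26.7 164.8
20.0 73.5
pos [517.2 217.8 183.9] grip 85.4 F [-0.3  0.2  0.4] t 8.65
axes x [ 0.002  0.001 -1.   ] y [ 0.965 -0.262  0.002] z [-0.262 -0.965 -0.002]
dp cm [ 9.39 -0.34  0.07]
turn -0.003 q7 -1.04
```

View pics/w6b.png

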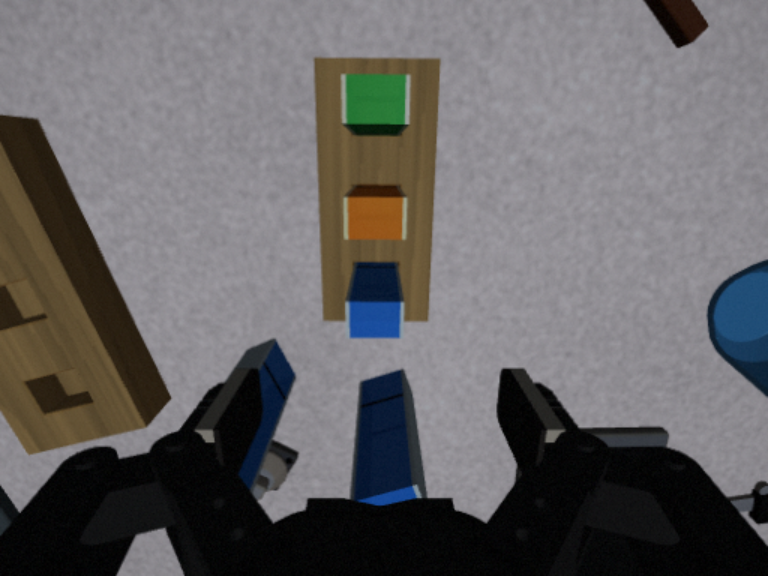

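play_rows([
  {"dp":[0,-0.32,0.05],"turn":0},
  {"dp":[2,0,0],"turn":0},
  {"dp":[3,0,0],"turn":0},
  {"dp":[2.2,0,0],"turn":0},
  {"dp":[1.5,0,0],"turn":0},
  {"dp":[0.5,0,0],"turn":0},
  {"dp":[0,0,0],"turn":0},
  {"dp":[0,0,0],"turn":0},
])

```text
clock: 9.45
position: [513.6, 218.4, 91.4]
orientation: [0.562, 0.43, -0.561, 0.43]
force: [-0.0, -0.2, -0.3]
grip_width: 85.5
```

play_rows([
  {"dp":[0,0,0],"turn":0},
  {"dp":[0,0,0],"turn":0},
  {"dp":[0,0,0],"turn":0},
  {"dp":[0,0,0],"turn":0},
  {"dp":[0,0,0],"turn":0},
  {"dp":[0,0,0],"turn":0},
  {"dp":[0,0,0],"turn":0},
  {"dp":[0,0,0],"turn":0},
], hand=1)

```text
clock: 10.25
position: [513.3, 218.0, 90.6]
orientation: [0.562, 0.43, -0.561, 0.43]
force: [0.6, -0.7, 5.7]
grip_width: 29.5
```

play_rows([
  {"dp":[-0.5,0,0],"turn":0},
  {"dp":[-1,0,0],"turn":0},
  {"dp":[-1,0,0],"turn":0},
  {"dp":[-1.5,0,0],"turn":0},
  {"dp":[-2.5,0,0],"turn":0},
  {"dp":[-4,0,0],"turn":0},
  {"dp":[-4,0,0],"turn":0},
  {"dp":[-4,0,0],"turn":0},
  {"dp":[-4,0,0],"turn":0},
  {"dp":[-1.5,0,0],"turn":0},
  {"dp":[0,0,0],"turn":0},
])

```text
clock: 11.35
position: [513.1, 218.9, 333.5]
orientation: [0.563, 0.43, -0.56, 0.43]
force: [0.9, -0.5, -0.9]
grip_width: 29.6
```

```bash
python3 - <<'E'
from h import *
go([607.5,-166.3,330],-0.241)
E
```

```text
pos [513.1 218.9 333.5] grip 29.6 F [ 0.9 -0.5 -0.9] t 11.35
axes x [ 0.004  0.002 -1.   ] y [ 0.966 -0.26   0.003] z [-0.26  -0.966 -0.003]
dp cm [ 0.3  19.15 34.73]
turn -0.022 q7 -0.95
```

play_rows([
  {"dp":[0,0.6,1],"turn":0},
  {"dp":[0,1.2,2],"turn":0},
  {"dp":[0,1.7,3],"turn":0},
  {"dp":[0,1.8,3.4],"turn":0},
  {"dp":[0,1.8,3.4],"turn":0},
  {"dp":[0,1.8,3.4],"turn":0},
  {"dp":[0,1.8,3.4],"turn":0},
  {"dp":[0,1.8,3.4],"turn":0},
  {"dp":[0,1.8,3.4],"turn":0},
  {"dp":[0,1.8,3],"turn":0},
  {"dp":[0,1.4,2.5],"turn":0},
  {"dp":[0,1,1.8],"turn":0},
  {"dp":[0,0.6,1],"turn":0},
  {"dp":[0,0,0],"turn":-0.022},
  {"dp":[0,0,0],"turn":0},
  {"dp":[0,0,0],"turn":0},
])

```text
clock: 12.95
position: [606.7, -165.2, 330.3]
orientation: [0.556, 0.437, -0.556, 0.436]
force: [-0.5, -0.1, 0.7]
grip_width: 29.1
```

```bash
python3 - <<'E'
from h import *
go([607.5,-166.3,156],-0.241)
c=grab('wrist','w7');cv2.imwrite('pics/w7b.png',cv2.resize(c['color'],(768,576)))
grab('scene','s7');grab('side','d7')
E
```

```text
pos [ 606.7 -165.2  330.3] grip 29.1 F [-0.5 -0.1  0.7] t 12.95
axes x [-0.     0.001 -1.   ] y [ 0.971 -0.238 -0.   ] z [-0.238 -0.971 -0.001]
dp cm [17.42  0.11  0.1 ]
turn 0.001 q7 -0.23
```

View pics/w7b.png

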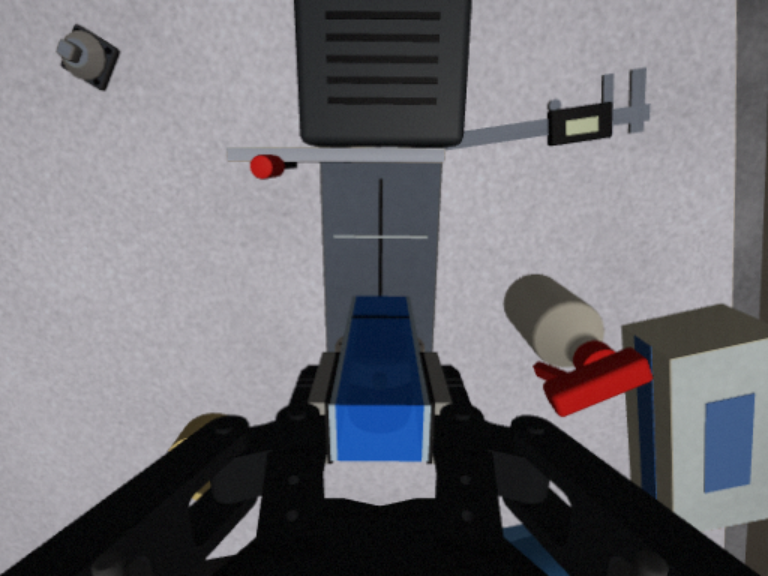

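The bar hangs straight in the pads by its frosted faces, mark line at (381,317), base-plate cross scribe at (380,237), knob fully left at (265,166).

```bash
python3 - <<'E'
from h import *
c=load('w7');s=sense();M=R.from_quat(s['orientation']).as_matrix();p=s['position']
f=lambda u,v,z:plane(c,u/1.5,v/1.5,z)
print('cross',f(380,237,18),'lineTop',f(381,180,18),'line low',f(380,290,18))
print('railends',f(228,155,148),f(445,155,148),'front edge',f(300,161,148))
print('house',[f(u,v,165)[:2].round(1) for u,v in((302,141),(462,141))])
# mark on +y face: tool z = -10 plane
n=M[:,2];q=p-10*n
def onface(u,v):
    o,d=ray(c,u/1.5,v/1.5);return M.T@(o+d*((q-o)@n)/(d@n)-p)
for u,v in((355,317),(408,317),(356,297),(407,297),(331,404),(429,404)):print(u,v,onface(u,v).round(1))
E
```

```text
cross [ 606.87754261 -167.07550529   18.        ] lineTop [ 621.79512709 -110.00069206   18.        ] line low [ 592.83028598 -224.91234536   18.        ]
railends [521.56878848 -60.84536427 148.        ] [670.80187893 -97.36835554 148.        ] front edge [569.97531438 -76.9729564  148.        ]
house [array([578. , -65.8]), array([680.9, -90.8])]
355 317 [ 53.  -11.8 -10. ]
408 317 [ 53.1  12.6 -10. ]
356 297 [ 81.4 -12.9 -10. ]
407 297 [ 81.5  14.  -10. ]
331 404 [-17.2 -15.1 -10. ]
429 404 [-17.2  14.2 -10. ]
```

play_rows([
  {"dp":[0,0.1,0.05],"turn":0},
  {"dp":[1.5,0,0],"turn":0},
  {"dp":[2,0,0],"turn":0},
  {"dp":[2.5,0,0],"turn":0},
  {"dp":[2.5,0,0],"turn":0},
  {"dp":[2,0,0],"turn":0},
  {"dp":[2,0,0],"turn":0},
  {"dp":[1.5,0,0],"turn":0},
  {"dp":[1.5,0,0],"turn":0},
  {"dp":[1,0,0],"turn":0},
  {"dp":[0.6,0,0],"turn":0},
  {"dp":[0.3,0,0],"turn":0},
  {"dp":[0,0,0],"turn":0},
  {"dp":[0,0,0],"turn":0},
  {"dp":[0,0,0],"turn":0},
])

```text
clock: 14.6
position: [608.0, -167.6, 156.9]
orientation: [0.557, 0.436, -0.556, 0.436]
force: [0.5, -0.4, -1.0]
grip_width: 29.3
```

```bash
python3 - <<'E'
from h import *
go([607.6,-166.3,156],-0.241)
w=grab('wrist','w8')
a=grab('scene','s8')['color'][150:300,160:300];b=grab('side','d8')['color'][110:260,190:330]
r=lambda i,s:cv2.resize(i,s,interpolation=cv2.INTER_CUBIC)
o=np.hstack([np.vstack([r(a,(280,300)),r(b,(280,300))]),r(w['color'],(520,390))[:600] if 0 else np.vstack([r(w['color'],(520,390)),np.zeros((210,520,3),np.uint8)])])
cv2.imwrite('pics/f8.png',o)
E
```

```text
pos [ 608.  -167.6  156.9] grip 29.3 F [ 0.5 -0.4 -1. ] t 14.6
axes x [ 0.001 -0.    -1.   ] y [ 0.971 -0.24   0.001] z [-0.24  -0.971 -0.   ]
dp cm [ 0.09 -0.07 -0.12]
turn -0.001 q7 -0.3
```

View pics/f8.png

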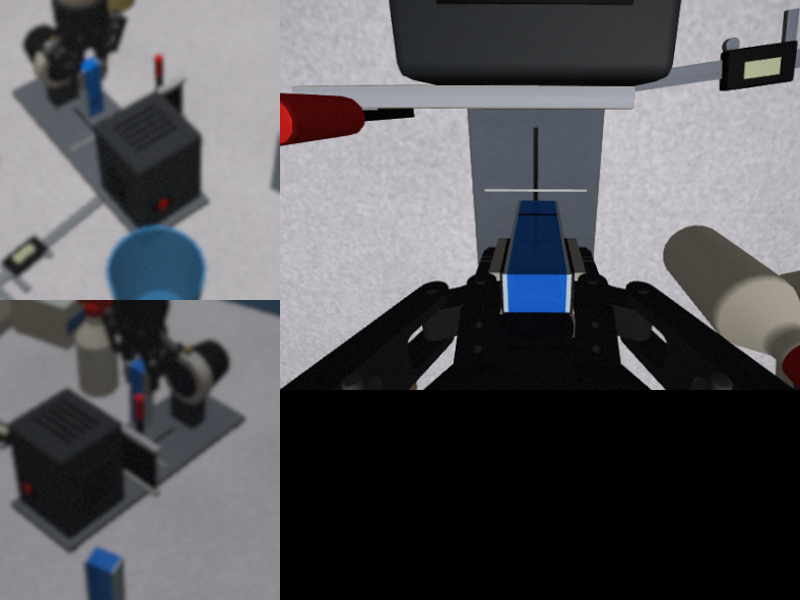

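Bar hangs free between lamp and analyser, blade fully drawn aside; foot at (538,201) lines up with the centre line (536). Final numeric check.

```bash
python3 - <<'E'
from h import *
c=load('w8');f=lambda u,v,z:plane(c,(u-280)/1.0156,v/1.0156,z)[:2]
s=sense();p=s['position'][:2]
ex=np.array([.971,-.24]);ey=np.array([.24,.971])
for n,q in(('cross',f(536,189.5,18)),('railFront-77',f(536,108,148)-77*ey),('houseMid',(f(400,75,165)+f(672,75,165))/2-88*ey),('tcp',p)):print(n,q.round(1),'x',(q@ex).round(1),'y',(q@ey).round(1))
E
```

```text
cross [ 607.6 -165.8] x 629.8 y -15.1
railFront-77 [ 607.7 -165.6] x 629.8 y -14.9
houseMid [ 608.1 -164.3] x 629.9 y -13.6
tcp [ 607.9 -167.6] x 630.5 y -16.9
```

play_rows([
  {"dp":[0.05,-0.06,-0.1],"turn":0},
  {"dp":[0.03,0,-0.06],"turn":0},
  {"dp":[0,0,0],"turn":0},
  {"dp":[0,0,0],"turn":0},
  {"dp":[0,0,0],"turn":0},
  {"dp":[0,0,0],"turn":0},
  {"dp":[0,0,0],"turn":0},
  {"dp":[0,0,0],"turn":0},
])

```text
clock: 15.55
position: [607.5, -165.9, 155.5]
orientation: [0.557, 0.436, -0.557, 0.436]
force: [-0.4, -0.5, -0.6]
grip_width: 29.3
```

```bash
python3 - <<'E'
from h import *
go([607.6,-166,156],-0.241);s=sense();print(abs(s['dq']).max())
print(sign_off())
E
```

```text
pos [ 607.5 -165.9  155.5] grip 29.3 F [-0.4 -0.5 -0.6] t 15.55
axes x [ 0.  0. -1.] y [ 0.971 -0.24   0.   ] z [-0.24  -0.971 -0.   ]
dp cm [-0.05  0.01  0.01]
turn -0.001 q7 -0.3
0.0020493932006010428
the job is handed in; nothing more can be done
None
```

I opened the lamp shutter, then drew the small blue bar out of the small rack by its frosted faces. It was handed in at 15.6 s, held still and upright in the light path.

- **Shutter:** I pushed it until it stalled at its stop at about 8 N. The wrist camera showed the knob had moved about 69 mm.
- **Grip:** The fingers hold the bar at 29.3 mm opening, about 19 mm below its top. The fingertips are at about 137 mm, above the lamp window, which ends at 125 mm.
- **Position:** The gripper is within about 1 mm of the light-path centre I worked out from the scribed cross, the rails and the lamp house. The mark comes out at about 104.5 mm high, against 105 mm wanted. The bar is square to the light within about half a degree.
- **Contact and motion:** The measured force was under 1 N and the arm was still. The last pictures showed the bar clear of the viewer. The other bars and the bench items were not touched, as far as the pictures I viewed show.
- **Disagreements:** The three estimates of the light centre differed by about 1.5 mm along the light. I took a middle value. I took no picture after the last 2 mm nudge.
- **Refused calls:** My first two move calls were refused for a missing field and moved nothing.

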